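Burp a fermenting pickle jar

TASK

Burp the pickle jar: slide the holder's jaw shut until the jar is pressed firmly against the fixed stop, then with the gripper pull the lid free of the sticky gasket and raise it only until the rim on the grip side stands about 2 cm open. Finish while still holding the lid there; never fling it wide open, keep the jar clamped and flat on its board, and leave the other things alone.

Things in the scene. Friction and masses are not known exactly. Their poses are not given: they have to be found in the camera images.
- holder: Fixed jar holder: plywood board 170 x 380 x 15 mm on the counter. Origin on the counter surface; x across, y along the board (-205 to +175 mm) towards the fixed steel stop, whose face at y = +125 looks to -y. Stop and jaw: bars 120 wide, 24 thick, 18.5 high above the board, with a lip overhanging the face by 8, underside 10.5 above the board. A clamped jar's axis is at y = +50.
- jaw (a joint): Position of the sliding jaw along the holder's +y in m: 0 is wide open (its face at holder y = -85 mm), growing as it closes; with the jar pressed against the fixed stop it reads 0.060, end of travel 0.070 (not reached with the jar in place). It slides with about 4 N of friction and stays where it is left.
- jaw_grip (a point): Point on the axis of the jaw's upright dark square post (22 x 22 mm, sides along the holder's x and y), 95 mm above the counter and 16 mm below the post's top; the post is clear from 26 mm above the counter up. It stands 80 mm behind (holder -y of) the jaw's face. Axes as the holder's.
- jar: Loose jar of clear plastic with green pickles, 1.4 to 1.7 kg with lid, on the board. Dark foot 150 mm across, 8 thick; body 124 across; 133 tall to the gasket; on it a steel hinged lid 132 across, 8 thick. Origin under the foot's centre, z up; hinge on the +y side (roughly towards the stop), grip on the -y side. Unclamped it tips when the lid is pulled: the gasket is stronger than its weight.
- lid (a joint): Lid angle in rad: 0 shut, grows as the grip side rises, stop at 0.35. A sticky gasket resists: about 9 N up at the grip starts it, the peak is about 13 N at 0.02 rad, by 0.08 it has died away and about 5 N remains to hold it; let go, it falls shut. The rim opposite the hinge opens 134 mm per rad: 0.15 rad is 20 mm.
- lid_grip (a point): Point on the centre line of the lid's black upright block grip, 12 mm below its top and 22 mm above the lid's flat top. The block is 22 mm along the jar's x, 26 along its y, 34 tall, 42 mm from the jar's axis on the -y side, 110 mm from the hinge line horizontally and 30 mm above it. Axes as the lid's (the jar's when shut).
- lid_hinge (a point): Middle of the lid's hinge line, 68 mm from the jar's axis on its +y side and 133 mm above its underside; the hinge line runs along the jar's x.
- jar_a: Bystander: small closed jar, 66 mm in diameter, 85 mm tall, black cap; origin under its centre.
- jar_b: Bystander: small closed jar like jar_a.
- jar_c: Bystander: closed jar, 72 mm in diameter, 100 mm tall; origin under its centre.
- jar_d: Bystander: closed jar, 66 mm in diameter, 120 mm tall; origin under its centre.
- bowl: Bystander: white tasting bowl, 100 mm in diameter, 35 mm tall; origin under its centre.
- cap: Bystander: loose black jar cap, 68 mm in diameter, 14 mm tall; origin under its centre.
- spoon: Bystander: serving spoon, 170 mm long, lying on the counter; origin at its middle.

How it is judged:
On the way, in this order (a step that is already met when the one before it is completed fails the run):
1. the jaw presses the jar against the fixed stop (6 N or more between jaw and jar, jar seated), its lid still shut (y of jar in the frame of holder above 0.047 m and value of joint jaw above 0.057 m and contact force between jaw and jar above 6 N and value of joint lid below 0.03 rad), for 0.1 s.
2. the lid is broken free of the gasket by the gripper with the jar clamped (y of jar in the frame of holder above 0.047 m and value of joint jaw above 0.057 m and value of joint lid above 0.08 rad and contact force between the fingers and lid above 2 N), for 0.2 s.
At the end, for the whole second after the job is handed in: Fingers hold the lid (over 2 N, nothing else propping it) at rest 0.08 to 0.22 rad open (rim 11 to 29 mm); the jaw is still shut (0.057 or more), the jar within 3 mm of its clamped place, its foot at most 2.5 mm off the board, tilt under 0.04 rad (all of step 2 and z of jar in the frame of holder below 0.0175 m and angle between jar's own z axis and vertical below 0.04 rad and value of joint lid below 0.22 rad and velocity of joint lid between -0.05 and 0.05 rad/s and contact force between lid and jar_a below 0.2 N and contact force between lid and jar_b below 0.2 N and contact force between lid and jar_c below 0.2 N and contact force between lid and jar_d below 0.2 N and contact force between lid and bowl below 0.2 N and contact force between lid and cap below 0.2 N and contact force between lid and spoon below 0.2 N); the arm keeps its last pose, push and grip.
It fails at once if the lid is flung wide open (beyond 0.30 rad) (value of joint lid above 0.3 rad).
It fails at once if the jar is tipped or dragged off the board (angle between jar's own z axis and vertical above 0.15 rad or z of jar in the frame of holder above 0.03 m).
It fails at once if a bystander is pushed more than 30 mm (distance of any of jar_a, jar_b, jar_c, jar_d, bowl, cap, spoon from where it was at the start of the episode above 0.03 m).
It also fails if it takes over 46 s, if anything falls off the work surface, if the arm or the gripper's body presses on something with over 40 N, if the wrist force passes 120 N, or if a joint passes its speed limit or range.

ROBOT

A 6-joint arm with a two-finger parallel gripper is mounted at the origin on the work surface. World frame = base frame: x ahead of the robot, y to its left, z up, the work surface at z = 0. Lengths are in m, angles in rad, forces in N, time in s.
With the tool pointing down it reaches from about 0.35 to 0.775 m from the base axis. Payload 5.5 kg.
Tool frame: the origin (TCP) lies at the very end of the fingers, on their centre line; the grasp point (between the pads) lies 19 mm behind it; z points along the fingers, y is the line along which they close (so a half turn about z gives the same grasp; the last joint's range is limited). The gripper opens to 85 mm and grips with 20 to 120 N. Pads are 22 mm wide; open, the fingers measure 114 mm over their backs; the gripper's body (76 mm by 85 mm) begins 54 mm behind the grasp point. The pads swing forward as they close: fully open they stand 13 mm farther back than shut.
Start: joints at [1.197, 0.313, 0.046, 1.304, 0, 1.431], TCP at [0.133, 0.559, 0.231] pointing down, gripper open.
Joint ranges: [-2.76, 2.76], [-0.86, 1.69], [-1.03, 1.26], [-2.2, 2.34], [-1.47, 1.5], [-3.14, 3.14]. Speed limits (rad/s): [2.57, 2.57, 3.14, 3.14, 3.14, 3.14].

INTERFACE

Orientations are given as a unit quaternion [w, x, y, z].
In Python, from workcell import env, imaging, ticket gives the robot as it stands. The module is installed in compiled form; this text tells all that it offers.
- The arm moves only by the tool apply_moves, never from a script. Its argument "rows" is a list of rows, each an object with "xyz": the shift along the tool's x, y, z in mm, a list of three; "turn": the turn, a rotation vector about the tool's x, y, z in rad, a list of three; "grip": the opening, from 0 (shut) to 1 (fully open). A call has 1 to 12 rows; each row is the pose to reach, as a shift and turn from the pose commanded when the call began, along the tool's axes at that moment; what a row does not reach only later rows make up. A row lasts 1/12 s, in which the tool goes at most 41.7 mm and 7.16 degrees, less where a joint would pass 70% of its speed; a pose out of reach is approached as far as the arm can. A call with a gripper value outside its range is refused whole. The fingers move at their own pace and stop on an object; "force" is the grip in N (left out, the last holds). Time passes only in rows, so rows that repeat a pose let the fingers close. It gives the time, the measured TCP pose, the force, the opening and the grip force at its end, in the units of the state.
- env.get_state(): the state, without advancing time (a new reading comes with each control period).
- imaging.read_camera(name): name is "scene" or "top"; returns a dict with "color" (420x560x3 uint8, blue, green, red), "z_map" (420x560 float32, m along the optical axis (not along the pixel's ray), 0 where there is no reading), "camera_matrix" (3x3 intrinsics, pixels), "view" (4x4, takes a point from world to camera coordinates). Camera axes: x right, y down, z forward; pixel columns grow to the right and rows downward; lengths in m; the calibration is good to about 2 mm. A picture is of the moment at which its call begins.
- ticket.hand_in(): hands the job in; it is judged then, once.
The state is a dict: "clock": time; "joint_pos": joint angles; "qvel": joint speeds; "tau": joint torques, N m; "tcp_pos": TCP position; "orientation": TCP orientation; "wrist_force": force on the tool from outside, world axes, zero at the start; "ft_torque": the same for the moment, N m; "finger_gap": finger opening in m; "grip_force": force on a finger pad.
Only numpy, scipy, OpenCV 4.12 (cv2) and the standard library are available. Lean on these libraries where they do the work, as an engineer would, in place of code of your own. Each camera call takes 0.05 s, during which the arm holds its last target. There are 200 camera calls.

## Working session

There is one attempt and no reset: what is moved stays moved. The work goes in short steps, Python scripts to look and compute and a tool call to move; the robot and the scene stay as the last step left them, time stands still between calls to the robot, and variables do not carry over. Pictures are saved under pics/ and viewed, at most 10 in all, crops included, and the job is handed in when it is done.

Besides the shell and the picture viewer there is one more tool, called after ">>>" as name(argument=value, ...) on one line, values as JSON. apply_moves: Moves the arm, as the interface text tells. Its arguments: {"type":"object","properties":{"rows":{"type":"array"},"force":{"type":"number"}},"required":["rows"]}

```bash
mkdir -p pics; cat > h.py <<'E'
import numpy as np,cv2
from workcell import env,imaging,ticket
def shot(n,f=None):
    c=imaging.read_camera(n)
    np.savez(f'{n}.npz',**c)
    if f: cv2.imwrite(f'pics/{f}.png',c['color'])
    return c
def load(n): return dict(np.load(f'{n}.npz'))
def world(c):
    K=c['camera_matrix'];z=c['z_map'];h,w=z.shape
    u,v=np.meshgrid(np.arange(w),np.arange(h))
    p=np.stack([(u-K[0,2])/K[0,0]*z,(v-K[1,2])/K[1,1]*z,z,np.ones_like(z)],-1)
    P=p@np.linalg.inv(c['view']).T
    return np.where(z[...,None]>0,P[...,:3],np.nan)
E
python3 - <<'E'
from h import *
for n in('scene','top'):shot(n,n+'0')
a=cv2.imread('pics/top0.png');print(env.get_state())
E
```

```text
{'clock': 0.1, 'joint_pos': array([1.19737260e+00, 3.13945504e-01, 4.50749280e-02, 1.30362853e+00,
       5.09970717e-06, 1.43116076e+00]), 'qvel': array([-0.00214129, -0.00248444,  0.00197663, -0.00081617,  0.00115871,
       -0.00112421]), 'tau': array([ 1.92934822e-03, -4.81727314e+01,  2.99242580e+01,  1.27888739e-02,
       -1.47670089e-04, -8.74987421e-06]), 'tcp_pos': array([0.13305936, 0.55890341, 0.23047935]), 'orientation': array([-2.18485803e-04,  1.16628011e-01,  9.93175303e-01, -8.22883220e-04]), 'wrist_force': array([-0.18434778,  0.13935698, -0.51774815]), 'ft_torque': array([ 0.0095239 , -0.03006613, -0.00795585]), 'grip_force': 0.0, 'finger_gap': 0.08545009889983443}
```

View pics/top0.png

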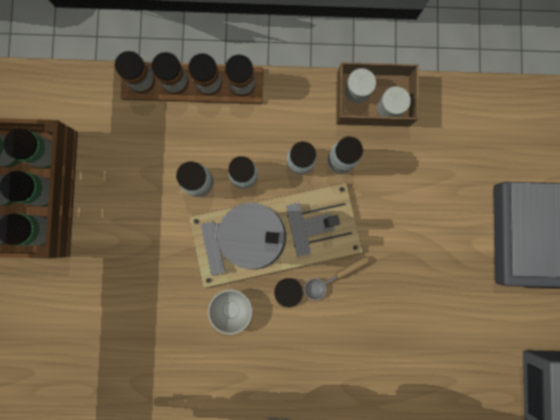

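View pics/scene0.png

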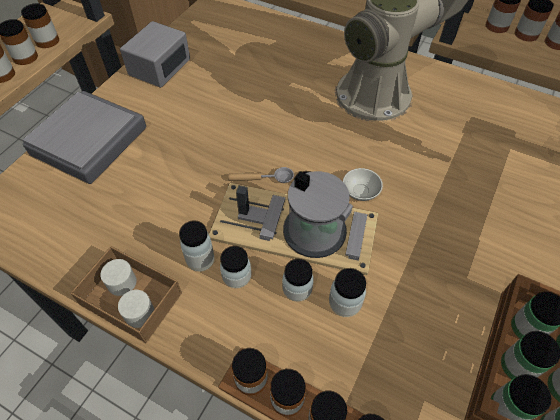

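Top view: the board is centred near (277,236), with the stop at (213,249), the lid at (251,236), the grip at (272,238) and the jaw post at (331,222). The bowl is at (230,312), the cap at (288,292) and the spoon runs from (317,288) to (370,260). Next I'll measure these.

```bash
python3 - <<'E'
from h import *
for n,box in(('top',(180,120,200,220)),):
    c=load(n);x,y,w,h=box
    cv2.imwrite('pics/topcrop.png',cv2.resize(c['color'][y:y+150,x:x+200],None,fx=4,fy=4,interpolation=cv2.INTER_CUBIC))
c=load('top');P=world(c)
for u,v in [(251,236),(240,220),(272,238),(331,222),(213,249),(299,230),(196,222),(343,190),(209,279),(355,247),(230,325),(288,292),(194,175),(242,167),(302,152),(347,146)]:
    print((u,v),P[v,u].round(4))
z=P[...,2]
# segment by height near
def cent(lo,hi,u0,u1,v0,v1,name):
    m=np.zeros(z.shape,bool);m[v0:v1,u0:u1]=1;m&=(z>lo)&(z<hi);q=P[m]
    if len(q)<5: print(name,len(q));return
    r=cv2.minAreaRect(q[:,:2].astype(np.float32)*1000);print(name,len(q),q.mean(0).round(4),np.median(q[:,2]).round(4),[np.round(t,1) for t in r])
cent(.145,.165,210,295,195,275,'lid')
cent(.18,.21,255,290,220,255,'grip')
cent(.1,.125,315,350,205,240,'post')
cent(.025,.045,200,225,215,280,'stop')
cent(.025,.045,285,312,200,260,'jaw')
cent(.010,.02,185,370,180,290,'board')
print(c['view'].round(3),c['camera_matrix'])
E
```

```text
(251, 236) [0.5257 0.0578 0.156 ]
(240, 220) [0.5568 0.0806 0.1555]
(272, 238) [0.5223 0.0162 0.1883]
(331, 222) [ 0.56   -0.107   0.1107]
(213, 249) [0.4961 0.1497 0.0348]
(299, 230) [ 0.5442 -0.0451  0.0342]
(196, 222) [0.5573 0.1936 0.0196]
(343, 190) [ 0.6418 -0.1482  0.0158]
(209, 279) [0.4269 0.1589 0.0181]
(355, 247) [ 0.5085 -0.1774  0.0187]
(230, 325) [0.3229 0.1076 0.0135]
(288, 292) [ 0.401  -0.0238  0.0152]
(194, 175) [0.6536 0.1861 0.1013]
(242, 167) [0.6771 0.0859 0.0833]
(302, 152) [ 0.714  -0.0448  0.0841]
(347, 146) [ 0.7204 -0.1366  0.1227]
lid 3355 [0.527  0.0619 0.1553] 0.1553 [array([527. ,  58.7]), array([130.9, 131.1]), np.float64(39.8)]
grip 155 [0.5231 0.0167 0.1891] 0.1891 [array([523.3,  16.2]), array([20.9, 26.6]), np.float64(1.4)]
post 112 [ 0.5637 -0.1125  0.1098] 0.1102 [array([ 563.9, -113.1]), array([21.5, 21.8]), np.float64(15.4)]
stop 712 [0.4964 0.1516 0.0328] 0.0328 [array([498.5, 151.6]), array([119.5,  32.4]), np.float64(13.9)]
jaw 805 [ 0.5471 -0.0453  0.0321] 0.0325 [array([546.7, -43.5]), array([ 59.6, 119.5]), np.float64(89.6)]
board 6717 [ 0.5277 -0.0312  0.0143] 0.0143 [array([5.338e+02, 3.000e-01]), array([253.7, 422.2]), np.float64(1.0)]
[[ 0.024 -1.     0.018 -0.014]
 [-0.997 -0.026 -0.073  0.58 ]
 [ 0.073 -0.016 -0.997  0.904]
 [ 0.     0.     0.     1.   ]] [[397.45113866   0.         279.30978616]
 [  0.         397.45113866 214.32295336]
 [  0.           0.           1.        ]]
```

View pics/topcrop.png

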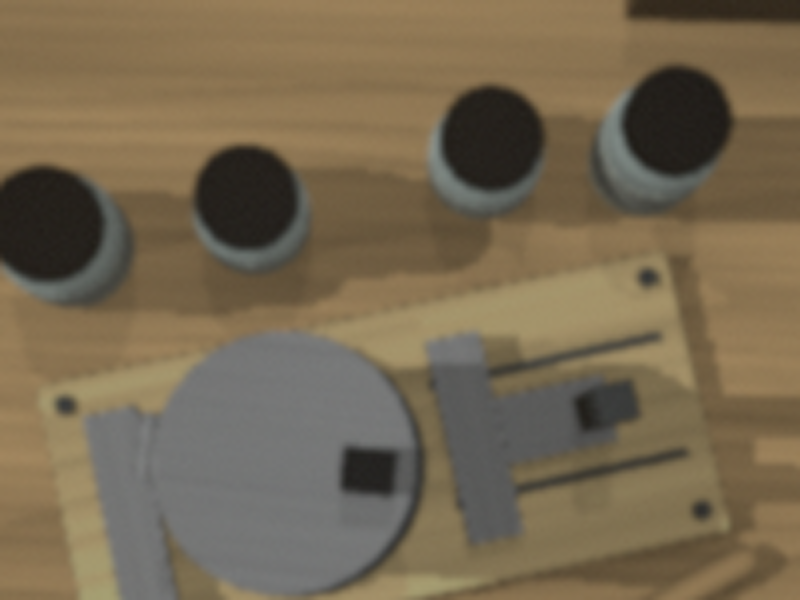

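```bash
cat >> h.py <<'E'
from scipy.spatial.transform import Rotation as R
def rel(p,ang=None,q=None,R1=None):
    """tool-frame shift (mm) & turn to reach world p, with tool y at world heading ang deg, pointing down"""
    s=env.get_state();o=s['orientation'];R0=R.from_quat([o[1],o[2],o[3],o[0]])
    if ang is not None:
        a=np.radians(ang);y=np.array([np.cos(a),np.sin(a),0]);z=np.array([0,0,-1.]);x=np.cross(y,z)
        R1=R.from_matrix(np.c_[x,y,z])
    R1=R1 or R0
    print('xyz',(R0.inv().apply(np.array(p)-s['tcp_pos'])*1000).round(1),'turn',(R0.inv()*R1).as_rotvec().round(3),'t',round(s['clock'],2))
E
python3 - <<'E'
from h import *
rel([.38,.19,.27],104);rel([.564,-.113,.27],104);rel([.564,-.113,.076],104)
E
```

```text
xyz [-325.7 -301.7  -39.1] turn [-0.002 -0.001 -0.478] t 0.1
xyz [-574.9 -553.9  -38.7] turn [-0.002 -0.001 -0.478] t 0.1
xyz [-574.9 -553.5  155.3] turn [-0.002 -0.001 -0.478] t 0.1
```

>>> apply_moves(rows=[{"xyz": [-20, -20, -40], "turn": [0, 0, -0.1], "grip": 1}, {"xyz": [-325, -302, -40], "turn": [0, 0, -0.478], "grip": 1}, {"xyz": [-325, -302, -40], "turn": [0, 0, -0.478], "grip": 1}, {"xyz": [-325, -302, -40], "turn": [0, 0, -0.478], "grip": 1}, {"xyz": [-325, -302, -40], "turn": [0, 0, -0.478], "grip": 1}, {"xyz": [-325, -302, -40], "turn": [0, 0, -0.478], "grip": 1}, {"xyz": [-325, -302, -40], "turn": [0, 0, -0.478], "grip": 1}, {"xyz": [-325, -302, -40], "turn": [0, 0, -0.478], "grip": 1}, {"xyz": [-575, -554, -40], "turn": [0, 0, -0.478], "grip": 1}, {"xyz": [-575, -554, -40], "turn": [0, 0, -0.478], "grip": 1}, {"xyz": [-575, -554, -40], "turn": [0, 0, -0.478], "grip": 1}, {"xyz": [-575, -554, -40], "turn": [0, 0, -0.478], "grip": 1}])

```text
clock: 1.1
tcp_pos: [0.3923, 0.1606, 0.2699]
orientation: [-0.0, -0.122, 0.993, 0.0]
wrist_force: [0.0, 1.0, 0.1]
finger_gap: 0.0853
grip_force: 0.0
```

```bash
python3 - <<'E'
from h import *
print(env.get_state()['tcp_pos']);rel([.564,-.113,.2],104)
E
```

```text
[0.39229902 0.16058722 0.26993499]
xyz [-100.4 -307.    69.9] turn [ 0. -0. -0.] t 1.1
```

>>> apply_moves(rows=[{"xyz": [-100, -307, 0], "turn": [0, 0, 0], "grip": 1}, {"xyz": [-100, -307, 0], "turn": [0, 0, 0], "grip": 1}, {"xyz": [-100, -307, 0], "turn": [0, 0, 0], "grip": 1}, {"xyz": [-100, -307, 0], "turn": [0, 0, 0], "grip": 1}, {"xyz": [-100, -307, 0], "turn": [0, 0, 0], "grip": 1}, {"xyz": [-100, -307, 0], "turn": [0, 0, 0], "grip": 1}, {"xyz": [-100, -307, 0], "turn": [0, 0, 0], "grip": 1}, {"xyz": [-100, -307, 0], "turn": [0, 0, 0], "grip": 1}, {"xyz": [-100, -307, 0], "turn": [0, 0, 0], "grip": 1}, {"xyz": [-100, -307, 0], "turn": [0, 0, 0], "grip": 1}, {"xyz": [-100, -307, 0], "turn": [0, 0, 0], "grip": 1}])

```text
clock: 2.02
tcp_pos: [0.5626, -0.1109, 0.2693]
orientation: [-0.001, -0.122, 0.993, 0.001]
wrist_force: [-0.0, 1.2, -0.2]
finger_gap: 0.0855
grip_force: 0.0
```

```bash
python3 - <<'E'
from h import *
print(env.get_state()['tcp_pos']);rel([.564,-.113,.2],104);rel([.564,-.113,.076],104)
c=shot('scene');cv2.imwrite('pics/s1.png',cv2.resize(c['color'][100:300,170:400],None,fx=3,fy=3))
E
```

```text
[ 0.56260314 -0.11092022  0.26931875]
xyz [-1.  -2.5 69.3] turn [ 0.001 -0.001 -0.001] t 2.02
xyz [ -1.1  -2.6 193.3] turn [ 0.001 -0.001 -0.001] t 2.02
```

View pics/s1.png

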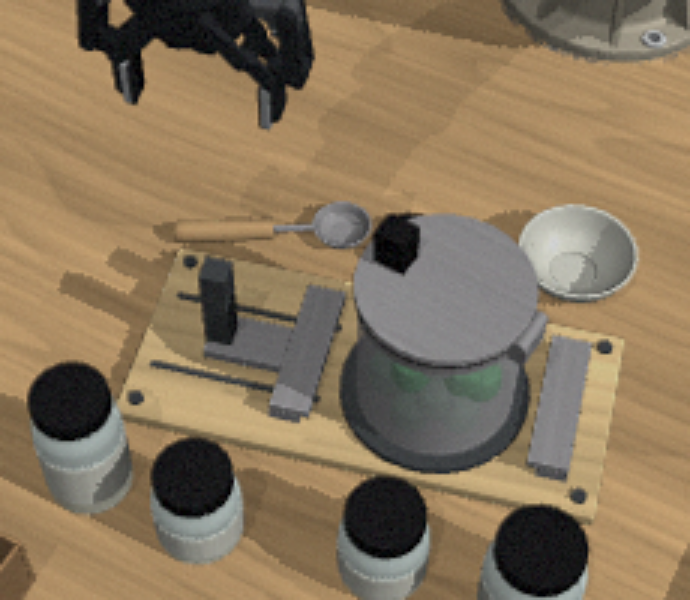

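The open fingers hang over the post, lined up along the holder's y at crop (125,80) and (270,105). The way down is clear.

>>> apply_moves(rows=[{"xyz": [0, 0, 40], "turn": [0, 0, 0], "grip": 1}, {"xyz": [0, 0, 80], "turn": [0, 0, 0], "grip": 1}, {"xyz": [0, 0, 120], "turn": [0, 0, 0], "grip": 1}, {"xyz": [0, 0, 160], "turn": [0, 0, 0], "grip": 1}, {"xyz": [0, 0, 180], "turn": [0, 0, 0], "grip": 1}, {"xyz": [0, 0, 193], "turn": [0, 0, 0], "grip": 1}, {"xyz": [0, 0, 193], "turn": [0, 0, 0], "grip": 1}, {"xyz": [0, 0, 193], "turn": [0, 0, 0], "grip": 1}])

```text
clock: 2.73
tcp_pos: [0.5624, -0.1097, 0.0771]
orientation: [-0.001, -0.123, 0.992, 0.0]
wrist_force: [0.1, -0.4, 1.0]
finger_gap: 0.0852
grip_force: 0.0
```

>>> apply_moves(rows=[{"xyz": [0, 0, 0], "turn": [0, 0, 0], "grip": 0.2}, {"xyz": [0, 0, 0], "turn": [0, 0, 0], "grip": 0.1}, {"xyz": [0, 0, 0], "turn": [0, 0, 0], "grip": 0.1}, {"xyz": [0, 0, 0], "turn": [0, 0, 0], "grip": 0.1}, {"xyz": [0, 0, 0], "turn": [0, 0, 0], "grip": 0.1}, {"xyz": [0, 0, 0], "turn": [0, 0, 0], "grip": 0.1}, {"xyz": [0, 0, 0], "turn": [0, 0, 0], "grip": 0.1}, {"xyz": [0, 0, 0], "turn": [0, 0, 0], "grip": 0.1}], force=40)

```text
clock: 3.4
tcp_pos: [0.5637, -0.1115, 0.0778]
orientation: [0.001, -0.122, 0.993, -0.0]
wrist_force: [-0.9, -0.5, 6.3]
finger_gap: 0.0215
grip_force: 40.9
```

>>> apply_moves(rows=[{"xyz": [0, 3, 0], "turn": [0, 0, 0], "grip": 0.1}, {"xyz": [0, 6, 0], "turn": [0, 0, 0], "grip": 0.1}, {"xyz": [0, 9, 0], "turn": [0, 0, 0], "grip": 0.1}, {"xyz": [0, 12, 0], "turn": [0, 0, 0], "grip": 0.1}, {"xyz": [0, 15, 0], "turn": [0, 0, 0], "grip": 0.1}, {"xyz": [0, 17, 0], "turn": [0, 0, 0], "grip": 0.1}, {"xyz": [0, 19, 0], "turn": [0, 0, 0], "grip": 0.1}, {"xyz": [0, 21, 0], "turn": [0, 0, 0], "grip": 0.1}, {"xyz": [0, 23, 0], "turn": [0, 0, 0], "grip": 0.1}, {"xyz": [0, 25, 0], "turn": [0, 0, 0], "grip": 0.1}, {"xyz": [0, 27, 0], "turn": [0, 0, 0], "grip": 0.1}, {"xyz": [0, 28, 0], "turn": [0, 0, 0], "grip": 0.1}])

```text
clock: 4.4
tcp_pos: [0.558, -0.088, 0.078]
orientation: [0.001, -0.12, 0.993, -0.004]
wrist_force: [1.0, -15.8, 3.3]
finger_gap: 0.0215
grip_force: 40.7
```

>>> apply_moves(rows=[{"xyz": [0, 0.7, 0], "turn": [0, 0, 0], "grip": 0.1}, {"xyz": [0, 1.4, 0], "turn": [0, 0, 0], "grip": 0.1}, {"xyz": [0, 2, 0], "turn": [0, 0, 0], "grip": 0.1}, {"xyz": [0, 2.6, 0], "turn": [0, 0, 0], "grip": 0.1}, {"xyz": [0, 3.2, 0], "turn": [0, 0, 0], "grip": 0.1}, {"xyz": [0, 3.2, 0], "turn": [0, 0, 0], "grip": 0.1}])

```text
clock: 4.9
tcp_pos: [0.5572, -0.085, 0.0779]
orientation: [0.001, -0.12, 0.993, -0.004]
wrist_force: [1.1, -14.6, 2.3]
finger_gap: 0.0217
grip_force: 40.7
```

>>> apply_moves(rows=[{"xyz": [0, 1, 0], "turn": [0, 0, 0], "grip": 0.1}, {"xyz": [0, 2, 0], "turn": [0, 0, 0], "grip": 0.1}, {"xyz": [0, 3, 0], "turn": [0, 0, 0], "grip": 0.1}, {"xyz": [0, 4, 0], "turn": [0, 0, 0], "grip": 0.1}, {"xyz": [0, 5, 0], "turn": [0, 0, 0], "grip": 0.1}, {"xyz": [0, 5, 0], "turn": [0, 0, 0], "grip": 0.1}])

```text
clock: 5.4
tcp_pos: [0.556, -0.0801, 0.0779]
orientation: [0.001, -0.12, 0.993, -0.004]
wrist_force: [1.5, -14.4, 3.8]
finger_gap: 0.0216
grip_force: 40.7
```

>>> apply_moves(rows=[{"xyz": [0, 1, 0], "turn": [0, 0, 0], "grip": 0.1}, {"xyz": [0, 2, 0], "turn": [0, 0, 0], "grip": 0.1}, {"xyz": [0, 2, 0], "turn": [0, 0, 0], "grip": 0.1}])

```text
clock: 5.65
tcp_pos: [0.5555, -0.0782, 0.078]
orientation: [0.001, -0.12, 0.993, -0.004]
wrist_force: [0.9, -14.9, 2.2]
finger_gap: 0.0213
grip_force: 40.7
```

Not seated yet, so I'll keep closing in small steps.

>>> apply_moves(rows=[{"xyz": [0, 1, 0], "turn": [0, 0, 0], "grip": 0.1}, {"xyz": [0, 2, 0], "turn": [0, 0, 0], "grip": 0.1}, {"xyz": [0, 2, 0], "turn": [0, 0, 0], "grip": 0.1}])

```text
clock: 5.9
tcp_pos: [0.5555, -0.078, 0.078]
orientation: [0.001, -0.12, 0.993, -0.005]
wrist_force: [2.2, -21.1, 0.9]
finger_gap: 0.0213
grip_force: 41.6
```

>>> apply_moves(rows=[{"xyz": [0, 1, 0], "turn": [0, 0, 0], "grip": 0.1}, {"xyz": [0, 2, 0], "turn": [0, 0, 0], "grip": 0.1}, {"xyz": [0, 2, 0], "turn": [0, 0, 0], "grip": 0.1}])

```text
clock: 6.15
tcp_pos: [0.5554, -0.0778, 0.078]
orientation: [0.001, -0.119, 0.993, -0.007]
wrist_force: [3.1, -27.4, -1.2]
finger_gap: 0.0214
grip_force: 44.1
```

>>> apply_moves(rows=[{"xyz": [0, 1, 0], "turn": [0, 0, 0], "grip": 0.1}, {"xyz": [0, 1, 0], "turn": [0, 0, 0], "grip": 0.1}, {"xyz": [0, 1, 0], "turn": [0, 0, 0], "grip": 0.1}, {"xyz": [0, -2, 0], "turn": [0, 0, 0], "grip": 0.1}, {"xyz": [0, -4, 0], "turn": [0, 0, 0], "grip": 0.1}, {"xyz": [0, -5, 0], "turn": [0, 0, 0], "grip": 0.1}, {"xyz": [0, -6, 0], "turn": [0, 0, 0], "grip": 0.1}, {"xyz": [0, -6, 0], "turn": [0, 0, 0], "grip": 0.1}])

```text
clock: 6.82
tcp_pos: [0.5554, -0.078, 0.0779]
orientation: [0.001, -0.121, 0.993, -0.002]
wrist_force: [-1.1, -7.4, 4.4]
finger_gap: 0.0214
grip_force: 41.1
```

>>> apply_moves(rows=[{"xyz": [0, 0, 0], "turn": [0, 0, 0], "grip": 0.6}, {"xyz": [0, 0, 0], "turn": [0, 0, 0], "grip": 1}, {"xyz": [0, 0, 0], "turn": [0, 0, 0], "grip": 1}, {"xyz": [0, 0, 0], "turn": [0, 0, 0], "grip": 1}, {"xyz": [0, 0, 0], "turn": [0, 0, 0], "grip": 1}, {"xyz": [0, 0, 0], "turn": [0, 0, 0], "grip": 1}, {"xyz": [0, 0, -40], "turn": [0, 0, 0], "grip": 1}, {"xyz": [0, 0, -80], "turn": [0, 0, 0], "grip": 1}, {"xyz": [0, -30, -120], "turn": [0, 0, 0], "grip": 1}, {"xyz": [0, -60, -160], "turn": [0, 0, 0], "grip": 1}, {"xyz": [0, -90, -190], "turn": [0, 0, 0], "grip": 1}, {"xyz": [0, -120, -200], "turn": [0, 0, 0], "grip": 1}])

```text
clock: 7.82
tcp_pos: [0.583, -0.1873, 0.2786]
orientation: [0.002, -0.123, 0.992, -0.001]
wrist_force: [1.1, 0.5, 0.4]
finger_gap: 0.0857
grip_force: 0.0
```

```bash
python3 - <<'E'
from h import *
s=env.get_state();print(s['clock'],s['tcp_pos'],s['joint_pos'].round(2))
c=shot('top');P=world(c);z=P[...,2]
def cent(lo,hi,u0,u1,v0,v1,name):
    m=np.zeros(z.shape,bool);m[v0:v1,u0:u1]=1;m&=(z>lo)&(z<hi);q=P[m]
    if len(q)<5: print(name,len(q));return
    r=cv2.minAreaRect(q[:,:2].astype(np.float32)*1000);print(name,len(q),q.mean(0).round(4),np.median(q[:,2]).round(4),[np.round(t,1) for t in r])
cent(.145,.165,200,295,195,275,'lid')
cent(.18,.21,245,290,220,255,'grip')
cent(.1,.125,300,350,205,240,'post')
cent(.025,.045,196,225,215,280,'stop')
cv2.imwrite('pics/t2.png',cv2.resize(c['color'][120:300,170:380],None,fx=3.3,fy=3.3))
E
```

```text
7.8167 [ 0.58298296 -0.18730641  0.27857741] [-0.44  0.38  0.25  1.44  0.   -0.69]
lid 3358 [0.5235 0.076  0.1553] 0.1553 [array([523.6,  72.7]), array([130.9, 130.5]), np.float64(44.0)]
grip 159 [0.5199 0.0308 0.1888] 0.1888 [array([519.8,  30.9]), array([25.9, 21.8]), np.float64(84.9)]
post 109 [ 0.555  -0.0783  0.11  ] 0.1104 [array([555.4, -78.7]), array([21.4, 21.7]), np.float64(15.0)]
stop 454 [0.4872 0.153  0.0327] 0.0327 [array([498.5, 151.6]), array([119.7,  32.1]), np.float64(13.7)]
```

View pics/t2.png

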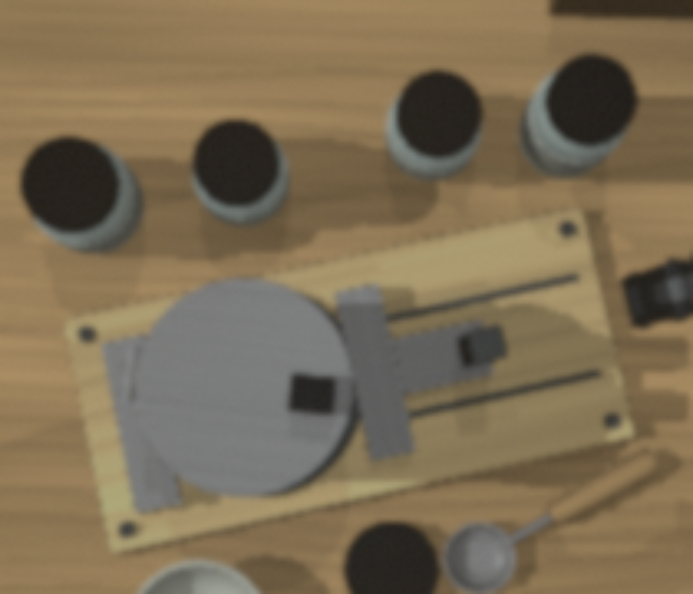

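The jar is seated at holder y ≈ 0.050 and the jaw reads ≈ 0.060. The grip is at crop (312,393), and nothing else has shifted. Next I'll move over the grip.

```bash
python3 - <<'E'
from h import *
rel([.520,.0308,.26],175)
E
```

```text
xyz [ 10.  235.7  18.4] turn [-0.014  0.    -1.242] t 7.87
```

>>> apply_moves(rows=[{"xyz": [10, 236, 0], "turn": [0, 0, -1.242], "grip": 1}, {"xyz": [10, 236, 0], "turn": [0, 0, -1.242], "grip": 1}, {"xyz": [10, 236, 0], "turn": [0, 0, -1.242], "grip": 1}, {"xyz": [10, 236, 0], "turn": [0, 0, -1.242], "grip": 1}, {"xyz": [10, 236, 0], "turn": [0, 0, -1.242], "grip": 1}, {"xyz": [10, 236, 0], "turn": [0, 0, -1.242], "grip": 1}, {"xyz": [10, 236, 0], "turn": [0, 0, -1.242], "grip": 1}, {"xyz": [10, 236, 10], "turn": [0, 0, -1.242], "grip": 1}, {"xyz": [10, 236, 10], "turn": [0, 0, -1.242], "grip": 1}, {"xyz": [10, 236, 10], "turn": [0, 0, -1.242], "grip": 1}, {"xyz": [10, 236, 10], "turn": [0, 0, -1.242], "grip": 1}, {"xyz": [10, 236, 10], "turn": [0, 0, -1.242], "grip": 1}])

```text
clock: 8.87
tcp_pos: [0.5154, 0.0392, 0.2641]
orientation: [-0.0, -0.675, 0.737, 0.0]
wrist_force: [-0.5, -0.8, 0.3]
finger_gap: 0.0855
grip_force: 0.0
```

```bash
python3 - <<'E'
from h import *
s=env.get_state();print(s['tcp_pos'],s['orientation'],s['joint_pos'].round(2))
rel([.520,.0308,.21],175)
E
```

```text
[0.51537709 0.03923007 0.26410659] [-1.46252016e-05 -6.75436293e-01  7.37418333e-01  1.28079099e-04] [-0.08  0.19 -0.03  1.35  0.   -1.56]
xyz [ 8.  -5.4 54.1] turn [ 0.  0. -0.] t 8.87
```

>>> apply_moves(rows=[{"xyz": [8, -5.4, 20], "turn": [0, 0, 0], "grip": 1}, {"xyz": [8, -5.4, 40], "turn": [0, 0, 0], "grip": 1}, {"xyz": [8, -5.4, 54], "turn": [0, 0, 0], "grip": 1}, {"xyz": [8, -5.4, 54], "turn": [0, 0, 0], "grip": 1}, {"xyz": [8, -5.4, 54], "turn": [0, 0, 0], "grip": 1}])

```text
clock: 9.28
tcp_pos: [0.5196, 0.0306, 0.2098]
orientation: [-0.001, -0.676, 0.737, 0.001]
wrist_force: [-0.1, -0.0, 0.2]
finger_gap: 0.085
grip_force: 0.0
```

```bash
python3 - <<'E'
from h import *
s=env.get_state();print(s['tcp_pos'])
rel([.520,.0308,.162],175)
E
```

```text
[0.5196397  0.03059695 0.20981344]
xyz [-0.2 -0.4 47.8] turn [0.002 0.    0.   ] t 9.28
```

>>> apply_moves(rows=[{"xyz": [0, 0, 25], "turn": [0, 0, 0], "grip": 1}, {"xyz": [0, 0, 40], "turn": [0, 0, 0], "grip": 1}, {"xyz": [0, 0, 48], "turn": [0, 0, 0], "grip": 1}, {"xyz": [0, 0, 48], "turn": [0, 0, 0], "grip": 1}, {"xyz": [0, 0, 48], "turn": [0, 0, 0], "grip": 1}, {"xyz": [0, 0, 48], "turn": [0, 0, 0], "grip": 1}])

```text
clock: 9.78
tcp_pos: [0.5211, 0.0306, 0.1637]
orientation: [0.001, -0.676, 0.737, -0.001]
wrist_force: [0.4, -0.0, 0.6]
finger_gap: 0.0854
grip_force: 0.0
```

>>> apply_moves(rows=[{"xyz": [0, 0, 0], "turn": [0, 0, 0], "grip": 0.3}, {"xyz": [0, 0, 0], "turn": [0, 0, 0], "grip": 0.1}, {"xyz": [0, 0, 0], "turn": [0, 0, 0], "grip": 0.1}, {"xyz": [0, 0, 0], "turn": [0, 0, 0], "grip": 0.1}, {"xyz": [0, 0, 0], "turn": [0, 0, 0], "grip": 0.1}, {"xyz": [0, 0, 0], "turn": [0, 0, 0], "grip": 0.1}, {"xyz": [0, 0, 0], "turn": [0, 0, 0], "grip": 0.1}, {"xyz": [0, 0, 0], "turn": [0, 0, 0], "grip": 0.1}], force=50)

```text
clock: 10.45
tcp_pos: [0.5207, 0.0305, 0.1625]
orientation: [0.0, -0.676, 0.736, -0.0]
wrist_force: [1.9, 0.0, 1.1]
finger_gap: 0.021
grip_force: 53.4
```

```bash
python3 - <<'E'
from h import *
c=shot('scene');cv2.imwrite('pics/s3.png',cv2.resize(c['color'][130:290,230:400],None,fx=3.5,fy=3.5))
s=env.get_state();print(s['tcp_pos'],s['wrist_force'],s['ft_torque'])
E
```

```text
[0.52070489 0.03054335 0.16253801] [2.47800385 0.1295567  1.34872116] [-0.10484393 -0.25694977 -0.15131628]
```

View pics/s3.png

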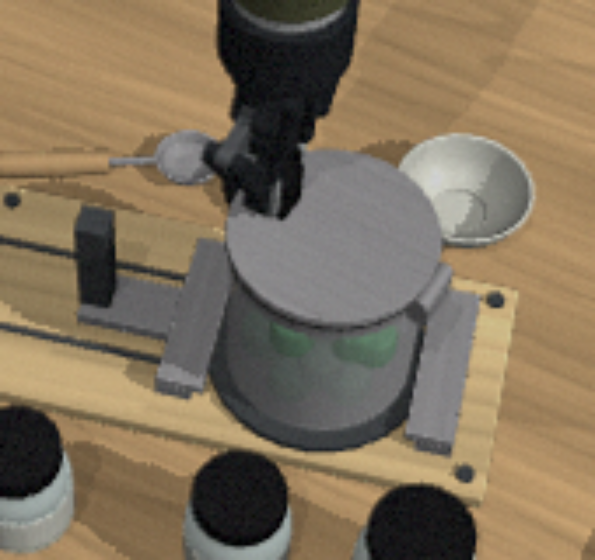

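The fingers hold the block at crop (270,190), gap 21 mm. The jar's foot is under both lips. Now I'll lift along the lid's arc, slowly.

>>> apply_moves(rows=[{"xyz": [-0.1, 0, -1], "turn": [0, 0.009, 0], "grip": 0.1}, {"xyz": [-0.2, 0, -2], "turn": [0, 0.018, 0], "grip": 0.1}, {"xyz": [-0.3, 0, -3], "turn": [0, 0.027, 0], "grip": 0.1}, {"xyz": [-0.5, 0, -4], "turn": [0, 0.036, 0], "grip": 0.1}, {"xyz": [-0.5, 0, -4], "turn": [0, 0.036, 0], "grip": 0.1}], force=60)

```text
clock: 10.92
tcp_pos: [0.5194, 0.0324, 0.1648]
orientation: [-0.014, -0.677, 0.736, -0.011]
wrist_force: [4.8, 3.3, -13.4]
finger_gap: 0.0209
grip_force: 59.4
```

>>> apply_moves(rows=[{"xyz": [-0.2, 0, -1], "turn": [0, 0.009, 0], "grip": 0.1}, {"xyz": [-0.3, 0, -2], "turn": [0, 0.018, 0], "grip": 0.1}, {"xyz": [-0.5, 0, -3], "turn": [0, 0.027, 0], "grip": 0.1}, {"xyz": [-0.6, 0, -4], "turn": [0, 0.036, 0], "grip": 0.1}, {"xyz": [-0.6, 0, -4], "turn": [0, 0.036, 0], "grip": 0.1}, {"xyz": [-0.6, 0, -4], "turn": [0, 0.036, 0], "grip": 0.1}])

```text
clock: 11.42
tcp_pos: [0.5189, 0.0324, 0.1673]
orientation: [-0.028, -0.676, 0.736, -0.023]
wrist_force: [5.6, 1.4, -22.7]
finger_gap: 0.0212
grip_force: 60.5
```

```bash
python3 - <<'E'
from h import *
c=shot('scene');cv2.imwrite('pics/s4.png',cv2.resize(c['color'][150:280,250:390],None,fx=4.5,fy=4.5,interpolation=cv2.INTER_CUBIC))
s=env.get_state();print(s['tcp_pos'],s['wrist_force'],s['ft_torque'])
c=shot('top');P=world(c)
# lid plane fit & its tilt
m=(P[...,2]>.145)&(P[...,2]<.185);m[:, :200]=0;m[:,250:]=0;m[:190]=0;m[285:]=0
q=P[m];A=np.c_[q[:,:2],np.ones(len(q))];k=np.linalg.lstsq(A,q[:,2],rcond=None)[0];print(len(q),k.round(4))
E
```

```text
[0.5189151  0.03235615 0.16727921] [  5.66882313   1.72110166 -23.21281368] [ 1.08134552 -1.63564974 -0.15410027]
0 [0. 0. 0.]
```

View pics/s4.png

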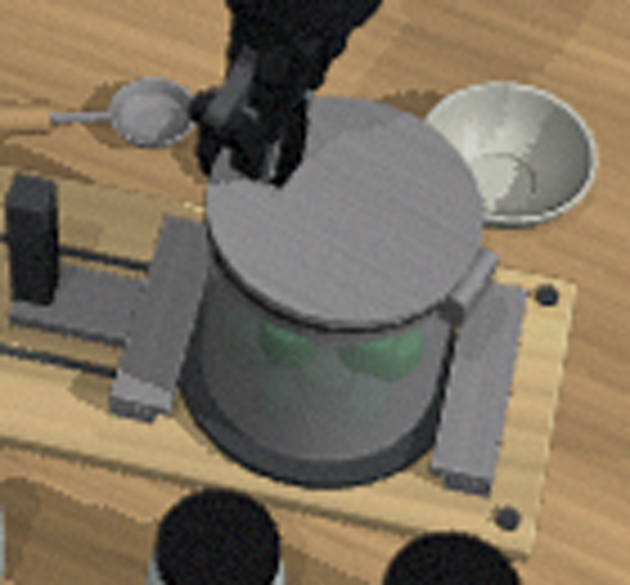

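The lid looks nearly shut and the jar is still under both lips. I'll fit the lid and jar planes from the depth image to find where the motion went.

```bash
python3 - <<'E'
from h import *
def fit(c,box):
    P=world(c);u0,u1,v0,v1=box;q=P[v0:v1,u0:u1].reshape(-1,3)
    q=q[(q[:,2]>.148)&(q[:,2]<.18)]
    for _ in range(3):
        A=np.c_[q[:,:2],np.ones(len(q))];k=np.linalg.lstsq(A,q[:,2],rcond=None)[0];r=q[:,2]-A@k;q=q[abs(r)<.003]
    n=[np.sin(np.radians(5)),1]  # jar +y ~ (.087,.996)
    print(len(q),'slope jar y',(k[0]*.087+k[1]*.996).round(4),'x',(k[0]*.996-k[1]*.087).round(4),'z hinge',(np.array([.5236+.087*.068,.0727+.068,1])@k).round(4),'z front',(np.array([.5236-.087*.066,.0727-.066,1])@k).round(4))
c0=dict(imaging.read_camera('scene'))
fit(c0,(300,360,170,225))
cv=c0
import os
E
```

```text
2047 slope jar y -0.0442 x 0.0026 z hinge 0.1578 z front 0.1637
```

>>> apply_moves(rows=[{"xyz": [-0.2, 0, -1], "turn": [0, 0, 0], "grip": 0.1}, {"xyz": [-0.3, 0, -2], "turn": [0, 0, 0], "grip": 0.1}, {"xyz": [-0.4, 0, -2.5], "turn": [0, 0, 0], "grip": 0.1}, {"xyz": [-0.4, 0, -2.5], "turn": [0, 0, 0], "grip": 0.1}, {"xyz": [-0.4, 0, -2.5], "turn": [0, 0, 0], "grip": 0.1}])

```text
clock: 11.98
tcp_pos: [0.5184, 0.0325, 0.1689]
orientation: [-0.029, -0.676, 0.736, -0.022]
wrist_force: [5.9, 1.3, -26.9]
finger_gap: 0.0212
grip_force: 60.7
```

```bash
cat >> h.py <<'E'
def fit(c,box=(300,360,170,225)):
    P=world(c);u0,u1,v0,v1=box;q=P[v0:v1,u0:u1].reshape(-1,3)
    q=q[(q[:,2]>.148)&(q[:,2]<.19)]
    for _ in range(3):
        A=np.c_[q[:,:2],np.ones(len(q))];k=np.linalg.lstsq(A,q[:,2],rcond=None)[0];r=q[:,2]-A@k;q=q[abs(r)<.003]
    print(len(q),'slope jar y',(k[0]*.087+k[1]*.996).round(4),'x',(k[0]*.996-k[1]*.087).round(4),'z hinge',(np.array([.5236+.087*.068,.0727+.068,1])@k).round(4),'z front',(np.array([.5236-.087*.066,.0727-.066,1])@k).round(4))
E
python3 - <<'E'
from h import *
c=shot('scene');fit(c);s=env.get_state();print(s['tcp_pos'],s['wrist_force'],s['ft_torque'])
E
```

```text
1965 slope jar y -0.0614 x -0.0001 z hinge 0.1579 z front 0.1661
[0.51844269 0.03252934 0.16887971] [  5.0544982    0.94298978 -26.26637532] [ 0.28491885 -1.81273109  0.12209723]
```

```bash
python3 - <<'E'
from h import *
c=load('scene');cv2.imwrite('pics/s5.png',cv2.resize(c['color'][175:275,275:385],None,fx=6,fy=6,interpolation=cv2.INTER_CUBIC))
P=world(c)
for u,v in [(300,232),(292,235),(298,240),(310,251),(325,255),(335,252),(345,245),(279,215),(355,235)]: print((u,v),c['color'][v,u],P[v,u].round(4))
# front face: lid rim/gap column
for u in (305,):
    for v in range(196,226,2): print(u,v,c['color'][v,u],P[v,u].round(4))
E
```

```text
(300, 232) [71 70 71] [0.5769 0.0455 0.0678]
(292, 235) [45 46 44] [0.5684 0.022  0.0257]
(298, 240) [62 63 61] [0.577  0.0419 0.0311]
(310, 251) [62 59 56] [0.5878 0.0782 0.0269]
(325, 255) [67 65 63] [0.5796 0.1122 0.0242]
(335, 252) [70 67 65] [0.5651 0.1298 0.0303]
(345, 245) [47 46 45] [0.5345 0.1416 0.0253]
(279, 215) [101 101 103] [ 0.5346 -0.0306  0.0285]
(355, 235) [134 133 132] [0.5058 0.1526 0.0366]
305 196 [138 136 138] [0.5474 0.0385 0.1628]
305 198 [140 138 138] [0.5531 0.0413 0.1643]
305 200 [139 139 140] [0.56   0.0446 0.1675]
305 202 [140 138 140] [0.5628 0.0461 0.1649]
305 204 [138 138 138] [0.5656 0.0476 0.1621]
305 206 [142 139 143] [0.5707 0.0502 0.1629]
305 208 [134 132 134] [0.5752 0.0524 0.1628]
305 210 [140 142 141] [0.5786 0.0542 0.1611]
305 212 [115 113 112] [0.585  0.0572 0.1639]
305 214 [38 34 35] [0.5845 0.0574 0.1562]
305 216 [40 37 43] [0.5817 0.0565 0.1447]
305 218 [64 65 63] [0.5838 0.0578 0.1409]
305 220 [72 78 72] [0.5794 0.0563 0.1266]
305 222 [73 75 71] [0.583  0.0582 0.1251]
305 224 [73 76 70] [0.5818 0.0581 0.1157]
```

View pics/s5.png

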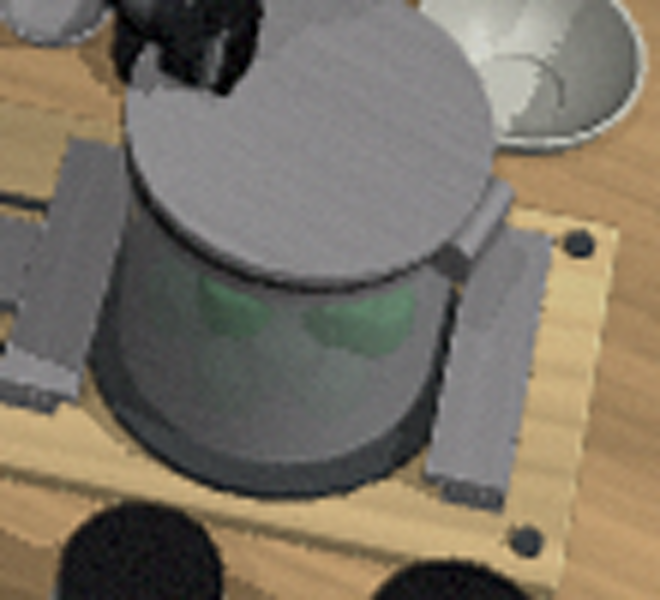

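The foot still looks level under both lips, but the depth noise leaves the jar's tilt ambiguous. I'll compare patch shifts against the picture from before the lift.

```bash
python3 - <<'E'
from h import *
a=cv2.imread('pics/s3.png');a=cv2.resize(a,(170,160),interpolation=cv2.INTER_AREA)
c=load('scene');b=c['color'][130:290,230:400]
g=lambda i:cv2.cvtColor(i,cv2.COLOR_BGR2GRAY).astype(np.float32)
a,b=g(a),g(b)
def sh(n,u0,u1,v0,v1):
    A=a[v0-130:v1-130,u0-230:u1-230];B=b[v0-130:v1-130,u0-230:u1-230]
    w=cv2.createHanningWindow(A.shape[::-1],cv2.CV_32F)
    print(n,[np.round(t,2) for t in cv2.phaseCorrelate(A,B,w)])
    # ecc
    W=np.eye(2,3,dtype=np.float32)
    try:
        r,W=cv2.findTransformECC(A,B,W,cv2.MOTION_TRANSLATION);print('   ecc',W[:,2].round(2),round(r,3))
    except Exception as e: print('   ecc fail')
sh('pickles',300,350,218,240);sh('stop',346,372,208,262);sh('jawbar',268,292,200,246);sh('foot low',296,340,244,262);sh('foot left',286,304,225,250);sh('foot right',338,352,225,255);sh('hinge',342,362,200,224);sh('boardbolt',364,380,205,225);sh('post',246,266,185,220)
E
```

```text
pickles [array([ 0.5 , -0.91]), np.float64(1.0)]
   ecc [ 0.85 -1.05] 0.966
stop [array([ 0.93, -0.26]), np.float64(0.9)]
   ecc [ 0.11 -0.08] 0.98
jawbar [array([-0.08, -0.05]), np.float64(1.05)]
   ecc [-0.   -0.01] 0.993
foot low [array([ 0.88, -0.45]), np.float64(1.15)]
   ecc [ 0.18 -0.53] 0.982
foot left [array([0.23, 0.65]), np.float64(0.93)]
   ecc [ 0.13 -0.02] 0.993
foot right [array([ 0.38, -0.11]), np.float64(1.0)]
   ecc [ 0.11 -0.64] 0.989
hinge [array([ 0.29, -0.29]), np.float64(0.82)]
   ecc [ 0.02 -0.17] 0.996
boardbolt [array([-0.02, -0.08]), np.float64(1.02)]
   ecc [0.   0.02] 1.0
post [array([ 0.12, -0.08]), np.float64(1.05)]
   ecc [-0.06 -0.03] 0.998
```

The jar has tilted only about 0.02 rad, held by the lips, and the jaw hasn't moved. The rest of the lid slope is real opening, so I'll carry on.

>>> apply_moves(rows=[{"xyz": [-0.2, 0, -1], "turn": [0, 0.004, 0], "grip": 0.1}, {"xyz": [-0.4, 0, -2], "turn": [0, 0.01, 0], "grip": 0.1}, {"xyz": [-0.6, 0, -3], "turn": [0, 0.02, 0], "grip": 0.1}, {"xyz": [-0.6, 0, -3], "turn": [0, 0.02, 0], "grip": 0.1}, {"xyz": [-0.6, 0, -3], "turn": [0, 0.02, 0], "grip": 0.1}])

```text
clock: 12.45
tcp_pos: [0.5185, 0.0332, 0.1725]
orientation: [-0.036, -0.676, 0.735, -0.029]
wrist_force: [4.8, -0.7, -27.2]
finger_gap: 0.0207
grip_force: 60.7
```

```bash
python3 - <<'E'
from h import *
c=shot('scene');fit(c);s=env.get_state();print(s['tcp_pos'],s['wrist_force'],s['ft_torque'])
E
```

```text
2025 slope jar y -0.088 x -0.0004 z hinge 0.1583 z front 0.1701
[0.51847864 0.0331221  0.17252987] [  4.59932864  -0.49659607 -26.83487833] [ 0.020986   -1.49473045  0.13066221]
```

>>> apply_moves(rows=[{"xyz": [-0.2, 0, -1], "turn": [0, 0.009, 0], "grip": 0.1}, {"xyz": [-0.4, 0, -2], "turn": [0, 0.018, 0], "grip": 0.1}, {"xyz": [-0.5, 0, -3], "turn": [0, 0.027, 0], "grip": 0.1}, {"xyz": [-0.5, 0, -3], "turn": [0, 0.027, 0], "grip": 0.1}, {"xyz": [-0.5, 0, -3], "turn": [0, 0.027, 0], "grip": 0.1}])

```text
clock: 12.92
tcp_pos: [0.5186, 0.0337, 0.1761]
orientation: [-0.046, -0.676, 0.735, -0.039]
wrist_force: [4.1, -1.4, -26.9]
finger_gap: 0.0206
grip_force: 60.7
```

```bash
python3 - <<'E'
from h import *
c=shot('scene');fit(c);s=env.get_state();print(s['tcp_pos'],s['wrist_force'],s['ft_torque'])
E
```

```text
1989 slope jar y -0.1171 x -0.0018 z hinge 0.1587 z front 0.1744
[0.5185575  0.03368966 0.17610233] [  4.0706635   -1.23673336 -25.69879474] [-0.19113746 -1.22215543  0.206816  ]
```

```bash
python3 - <<'E'
from h import *
a=cv2.imread('pics/s3.png');a=cv2.resize(a,(170,160),interpolation=cv2.INTER_AREA)
c=load('scene');b0=c['color'][130:290,230:400]
g=lambda i:cv2.cvtColor(i,cv2.COLOR_BGR2GRAY).astype(np.float32)
a,b=g(a),g(b0)
def sh(n,u0,u1,v0,v1):
    A=a[v0-130:v1-130,u0-230:u1-230];B=b[v0-130:v1-130,u0-230:u1-230]
    W=np.eye(2,3,dtype=np.float32)
    try:
        r,W=cv2.findTransformECC(A,B,W,cv2.MOTION_TRANSLATION);print(n,'ecc',W[:,2].round(2),round(r,3))
    except Exception as e: print(n,'ecc fail')
sh('pickles',300,350,218,240);sh('jawbar',268,292,200,246);sh('foot low',296,340,244,262);sh('foot left',286,304,225,250);sh('foot right',338,352,225,255);sh('hinge',342,362,200,224)
cv2.imwrite('pics/s6.png',np.hstack([cv2.resize(i,None,fx=4,fy=4,interpolation=cv2.INTER_CUBIC) for i in (cv2.imread('pics/scene0.png')[165:265,275:375],c['color'][165:265,275:375])]))
E
```

```text
pickles ecc [ 0.96 -1.56] 0.933
jawbar ecc [ 0.01 -0.02] 0.993
foot low ecc [ 0.1  -0.62] 0.983
foot left ecc [ 0.37 -0.28] 0.974
foot right ecc [ 0.09 -0.7 ] 0.989
hinge ecc [ 0.97 -0.72] 0.984
```

View pics/s6.png

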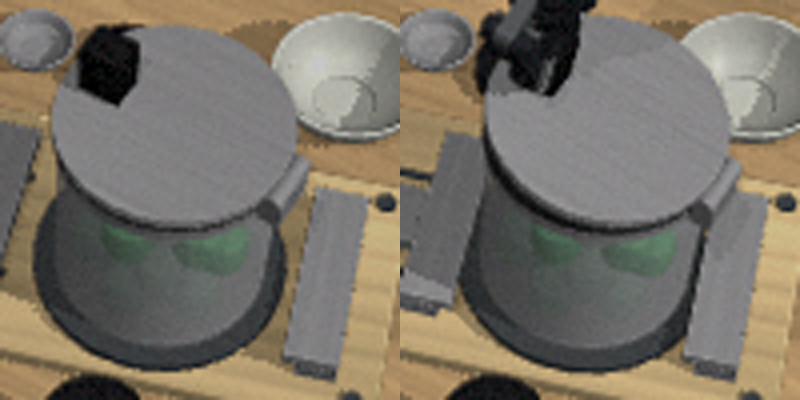

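The foot hasn't tilted any further and the dark gap under the lid has grown on the grip side (right half, 490,160), so the lid is open. The constant 27 N means I'm carrying the jar through the hinge. I'll lower slightly and add tilt so the jar sits back on the board.

>>> apply_moves(rows=[{"xyz": [0, 0, 0.5], "turn": [0, 0.01, 0], "grip": 0.1}, {"xyz": [0, 0, 1], "turn": [0, 0.02, 0], "grip": 0.1}, {"xyz": [0, 0, 1.5], "turn": [0, 0.03, 0], "grip": 0.1}, {"xyz": [0, 0, 1.5], "turn": [0, 0.03, 0], "grip": 0.1}, {"xyz": [0, 0, 1.5], "turn": [0, 0.03, 0], "grip": 0.1}])

```text
clock: 13.38
tcp_pos: [0.5192, 0.0344, 0.1767]
orientation: [-0.055, -0.675, 0.734, -0.049]
wrist_force: [-0.1, 1.3, -19.6]
finger_gap: 0.0205
grip_force: 61.5
```

```bash
cat >> h.py <<'E'
def chk():
    a=cv2.imread('pics/s3.png');a=cv2.resize(a,(170,160),interpolation=cv2.INTER_AREA)
    c=shot('scene');fit(c);b=c['color'][130:290,230:400]
    g=lambda i:cv2.cvtColor(i,cv2.COLOR_BGR2GRAY).astype(np.float32)
    a,b=g(a),g(b)
    for n,u0,u1,v0,v1 in [('pickles',300,350,218,240),('foot low',296,340,244,262),('foot right',338,352,225,255),('jawbar',268,292,200,246)]:
        A=a[v0-130:v1-130,u0-230:u1-230];B=b[v0-130:v1-130,u0-230:u1-230]
        try:
            r,W=cv2.findTransformECC(A,B,np.eye(2,3,dtype=np.float32),cv2.MOTION_TRANSLATION);print(n,W[:,2].round(2),round(r,3))
        except Exception: print(n,'fail')
    s=env.get_state();print(s['tcp_pos'].round(4),s['wrist_force'].round(1),s['ft_torque'].round(2),s['orientation'].round(3))
E
python3 -c "
from h import *
chk()"
```

```text
1986 slope jar y -0.1325 x -0.0062 z hinge 0.1578 z front 0.1757
pickles [ 1.18 -1.17] 0.89
foot low [ 0.31 -0.49] 0.94
foot right [ 0.08 -0.61] 0.989
jawbar [ 0.04 -0.01] 0.994
[0.5192 0.0344 0.1767] [  0.7   2.5 -20.2] [1.39 0.19 0.02] [-0.055 -0.675  0.734 -0.049]
```

>>> apply_moves(rows=[{"xyz": [0, 0, 0.7], "turn": [0, 0, 0], "grip": 0.1}, {"xyz": [0, 0, 1.4], "turn": [0, 0.01, 0], "grip": 0.1}, {"xyz": [0, 0, 2], "turn": [0, 0.02, 0], "grip": 0.1}, {"xyz": [0, 0, 2], "turn": [0, 0.02, 0], "grip": 0.1}, {"xyz": [0, 0, 2], "turn": [0, 0.02, 0], "grip": 0.1}])

```text
clock: 13.85
tcp_pos: [0.5208, 0.0335, 0.1765]
orientation: [-0.062, -0.674, 0.734, -0.058]
wrist_force: [-3.8, 1.0, -3.9]
finger_gap: 0.0207
grip_force: 63.6
```

```bash
python3 -c "
from h import *
chk()"
```

```text
2046 slope jar y -0.1263 x -0.0107 z hinge 0.158 z front 0.175
pickles [ 0.88 -0.74] 0.943
foot low [ 0.28 -0.39] 0.954
foot right [ 0.09 -0.61] 0.993
jawbar [ 0.01 -0.07] 0.993
[0.5208 0.0334 0.1764] [-4.6  0.5 -2.9] [ 1.08  1.28 -0.16] [-0.062 -0.674  0.734 -0.058]
```

>>> apply_moves(rows=[{"xyz": [0, 0.5, 0.3], "turn": [0, 0, 0], "grip": 0.1}, {"xyz": [0, 1, 0.6], "turn": [0, 0, 0], "grip": 0.1}, {"xyz": [0, 1.5, 0.6], "turn": [0, 0, 0], "grip": 0.1}, {"xyz": [0, 1.5, 0.6], "turn": [0, 0, 0], "grip": 0.1}, {"xyz": [0, 1.5, 0.6], "turn": [0, 0, 0], "grip": 0.1}])

```text
clock: 14.32
tcp_pos: [0.5201, 0.0327, 0.1757]
orientation: [-0.062, -0.674, 0.734, -0.059]
wrist_force: [-2.5, -5.1, 5.4]
finger_gap: 0.0212
grip_force: 64.8
```

```bash
python3 -c "
from h import *
chk()
o=env.get_state()['orientation'];print(R.from_quat([o[1],o[2],o[3],o[0]]).as_matrix().round(3))
c=load('scene');P=world(c)
# foot top plane vs board: rows in foot ring
for n,(u0,u1,v0,v1) in dict(lid=(300,360,170,225)).items(): pass
"
```

```text
2015 slope jar y -0.123 x -0.0086 z hinge 0.1577 z front 0.1743
pickles [ 0.87 -1.03] 0.929
foot low [ 0.24 -0.38] 0.956
foot right [ 0.08 -0.65] 0.993
jawbar [ 0.02 -0.07] 0.993
[0.5201 0.0327 0.1758] [-3.2 -5.   5.9] [-0.12  0.72  0.02] [-0.062 -0.674  0.734 -0.059]
[[-0.084 -0.996 -0.011]
 [-0.982  0.085 -0.169]
 [ 0.17  -0.003 -0.985]]
```

```bash
python3 -c "
from h import *
cs=[imaging.read_camera('scene') for _ in range(10)]
c=dict(cs[0]);z=np.stack([k['z_map'] for k in cs]);c['z_map']=np.median(z,0)
P=world(c);O=np.array([.5307,.0226]);ex=np.array([.970,.242]);ey=np.array([-.242,.970])
hx=(P[...,:2]-O)@ex;hy=(P[...,:2]-O)@ey;Z=P[...,2]
r=np.hypot(P[...,0]-.5236,P[...,1]-.0727)
dk=c['color'].max(2)<90
m=(r>.066)&(r<.073)&(Z<.035)&(Z>.018)&dk
b=(abs(hx)<.08)&(hy>-.2)&(hy<.17)&(Z<.022)&(c['color'][...,2]>130)
A=np.c_[hx[b],hy[b],np.ones(b.sum())];k=np.linalg.lstsq(A,Z[b],rcond=None)[0];print('board',k.round(4),b.sum())
h=Z[m]-np.c_[hx[m],hy[m],np.ones(m.sum())]@k
for lo,hi in [(-.03,0),(0,.03),(.03,.06),(.06,.09),(.09,.12)]:
    s=(hy[m]>lo)&(hy[m]<hi)
    if s.sum(): print(lo,hi,s.sum(),np.median(h[s]).round(4),hx[m][s].mean().round(3))
"
```

```text
board [-0.0011  0.0006  0.0171] 3320
-0.03 0 55 0.0093 0.032
0 0.03 55 0.0085 0.065
0.03 0.06 52 0.0081 0.075
0.06 0.09 43 0.0079 0.07
0.09 0.12 82 0.008 0.029
```

The foot's top sits 8.0–9.3 mm above the board (nominal 8), so the jar is flat and clamped. The lid is at about 0.115 rad. I'll open it slightly more for margin and bring the force near zero.

>>> apply_moves(rows=[{"xyz": [0, 0, -0.8], "turn": [0, 0.01, 0], "grip": 0.1}, {"xyz": [-0.2, 0, -1.6], "turn": [0, 0.02, 0], "grip": 0.1}, {"xyz": [-0.3, 0, -2.4], "turn": [0, 0.03, 0], "grip": 0.1}, {"xyz": [-0.4, 0, -3], "turn": [0, 0.035, 0], "grip": 0.1}, {"xyz": [-0.4, 0, -3], "turn": [0, 0.035, 0], "grip": 0.1}, {"xyz": [-0.4, 0, -3], "turn": [0, 0.035, 0], "grip": 0.1}, {"xyz": [-0.4, 0, -3], "turn": [0, 0.035, 0], "grip": 0.1}])

```text
clock: 15.45
tcp_pos: [0.5196, 0.0334, 0.1768]
orientation: [-0.076, -0.673, 0.733, -0.07]
wrist_force: [-0.6, -8.9, -4.0]
finger_gap: 0.0212
grip_force: 63.3
```

```bash
python3 -c "
from h import *
chk();print(env.get_state()['qvel'].round(3))"
```

```text
2003 slope jar y -0.13 x -0.0084 z hinge 0.1579 z front 0.1754
pickles [ 1.16 -1.08] 0.919
foot low [ 0.28 -0.48] 0.942
foot right [ 0.08 -0.62] 0.989
jawbar [ 0.   -0.05] 0.992
[0.5196 0.0334 0.1768] [ 0.2 -7.  -4.1] [-0.58 -0.15  0.15] [-0.076 -0.673  0.733 -0.07 ]
[-0.001 -0.001 -0.001 -0.     0.001 -0.   ]
```

The lid is steady at about 0.125 rad with 4 N of lift. The jar is seated against the stop and the jaw hasn't moved, so I'm handing in.

```bash
python3 -c "
from h import *
print(ticket.hand_in())"
```

```text
the job is handed in; nothing more can be done
None
```

I handed the job in at about 15.5 s, and no pass/fail verdict came back: the jar is clamped against the stop and the gripper is still holding the lid about 0.125 rad open (rim about 17 mm), but during the lift the jar rose briefly against the lips before settling back on the board.

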